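# Load a milling blank into its holder and lock the swing clamp

### The job

Load the ivory zirconia blank into the aluminium milling holder: swing the red-handled clamp wide open, slide the blank along the mat through the mouth of the C until it is fully home, then swing the clamp shut behind it as far as it will go and let go. Unfired zirconia is chalky and chips easily, so push it gently and keep it flat, and leave the pink and blue blanks and the stone model where they are.

Things in the scene. Friction and masses are not known exactly. Their poses are not given: they have to be found in the camera images.
- blank: Ivory milling blank: a disc lying flat on the dark green cutting mat (mat top at z = 3 mm), 20 mm thick. Collar of 98.5 mm diameter from 5 to 15 mm above its underside, 88 mm diameter above and below it: too wide to grasp. 0.3 to 0.6 kg. Origin: centre of the underside, z up. Starts left or right on the mat, nearer the robot than the holder, the pink blank on the other side.
- pink_blank: A pink blank of the same shape and size, flat on the mat; leave it alone. Origin: centre of its underside.
- wax_blank: A blue wax blank of the same shape and size, flat on the mat, left of the holder; leave it alone. Origin: centre of its underside.
- model: Tan stone model of a jaw, 62 x 74 mm, 33 mm high, on the mat to the right of and beyond the holder; leave it alone. Origin: centre of its underside.
- holder: Fixed aluminium C frame, 22 mm high, open down to the mat, mouth towards the robot. Origin: seat centre at mat level; its +x is the sliding direction, mouth to seat; +y left, z up. Channel 101.5 mm wide between arms 22 mm thick, half-round back of 51 mm radius. A lip 17 to 22 mm up overhangs 4.5 mm all round, over the collar. Behind (x 67 to 185 mm, y +-55) shank and setting block, 74 mm high.
- seat (a point): Centre of the holder's seat at mat level: the blank's origin is here when fully home, its rim against the half-round back (side play 1.5 mm).
- mouth (a point): Middle of the mouth at mat level, on the channel's centreline 60 mm before the seat. The left arm ends rounded 9 mm before it; the clamp's pivot hub stands at the end of the right arm.
- clamp (a joint): Swing clamp angle, rad: 0 = shut on its stop, grows anticlockwise from above to 1.85 = open on its stop. Shut, its nose arm (62 mm from the pivot, 14 mm wide, 5 to 15 mm above the mat) lies across the mouth, its rubber pad 2 mm behind a seated blank; open, it points out along the blank's way in. Bars the mouth below 1.4. Friction 0.18 N m (2 N at the grip), stays where left; starts 0.1 to 0.6.
- clamp_pivot (a point): Top of the clamp's upright pivot hub (24 mm diameter), on its axis, 37 mm above the mat, at x = -60, y = -64 mm in the holder's frame.
- clamp_grip (a point): Top centre of the clamp's upright red grip: a post 18 mm in diameter, from 37 to 83 mm above the mat, on the end of a flat lever (14 mm wide, 28 to 36 mm above the mat), 95 mm from the pivot axis. Shut, the lever points to the right and 15 degrees towards the robot (-105 degrees from the holder's +x); fully open it lies above the holder's right arm. Push, hook or hold it.

How it is judged:
On the way, in this order (a step that is already met when the one before it is completed fails the run):
1. the clamp is swung open, clear of the mouth (value of joint clamp above 1.3 rad), for 0.1 s.
2. the ivory blank is slid home in the holder (horizontal distance between blank and seat below 0.005 m), for 0.2 s.
At the end, for the whole second after the job is handed in: The ivory blank lies flat in the holder with its centre within 4 mm of the seat's centre, at mat level (within 4 mm) and at rest, and the clamp is shut behind it (joint below 0.07 rad) (horizontal distance between blank and seat below 0.004 m and angle between blank's own z axis and vertical below 0.06 rad and z of blank in the frame of holder below 0.004 m and value of joint clamp below 0.07 rad and linear speed of blank below 0.01 m/s); the robot touches nothing.
It fails at once if the pink blank is shifted by more than 30 mm (distance of pink_blank from where it was at the start of the episode above 0.03 m).
It fails at once if the blue wax blank is shifted by more than 30 mm (distance of wax_blank from where it was at the start of the episode above 0.03 m).
It fails at once if the stone model is shifted by more than 30 mm (distance of model from where it was at the start of the episode above 0.03 m).
It fails at once if the ivory blank is tipped up by more than about 17 degrees (angle between blank's own z axis and vertical above 0.3 rad).
It fails at once if the robot presses on the ivory blank with more than 40 N (contact force between the arm and blank above 40 N).
It also fails if it takes over 72 s, if anything falls off the work surface, if the arm or the gripper's body presses on something with over 40 N, if the wrist force passes 120 N, or if a joint passes its speed limit or range.

### The arm

A 6-joint arm with a two-finger parallel gripper is mounted at the origin on the work surface. World frame = base frame: x ahead of the robot, y to its left, z up, the work surface at z = 0. Lengths are in m, angles in rad, forces in N, time in s.
With the tool pointing down it reaches from about 0.275 to 0.85 m from the base axis. Payload 19 kg.
Tool frame: the origin (TCP) lies on the mounting face of the last link; the fingertips stand 173 mm ahead of it and the grasp point (between the pads) lies 155 mm ahead of it; z points along the fingers, y is the line along which they close (so a half turn about z gives the same grasp; the last joint's range is limited). The gripper opens to 85 mm and grips with 20 to 120 N. Pads are 22 mm wide; open, the fingers measure 114 mm over their backs; the gripper's body (76 mm by 85 mm) begins 54 mm behind the grasp point. The pads swing forward as they close: fully open they stand 13 mm farther back than shut.
Start: joints at [1.061, 0.15, 1.437, -0, 1.554, -0.134], TCP at [0.211, 0.535, 0.405] pointing down, gripper open.
Joint ranges: [-2.8, 2.8], [-0.68, 2.1], [0.12, 2.68], [-1.39, 4.53], [0.16, 2.79], [-2.81, 2.81]. Speed limits (rad/s): [1.89, 1.89, 2.22, 3.01, 3.01, 3.01].

### API

Orientations are given as a unit quaternion [x, y, z, w].
In Python, from rig import * gives the robot as it stands. The module is installed in compiled form; this text tells all that it offers.
- The arm moves only by the tool carry_out, never from a script. Its argument "rows" is a list that holds one entry, the list of rows, each a list of 7 numbers: the shift along the tool's x, y, z in cm, then the turn, a rotation vector about the tool's x, y, z in rad, then the closure, from 0 (fully open) to 1 (shut). A call has 1 to 10 rows; each row shifts and turns the commanded pose from where the row before left it, along the tool's axes as they then stand; what a row does not reach is not made up. A row lasts 1/10 s, in which the tool goes at most 50 mm and 8.59 degrees, less where a joint would pass 70% of its speed; a pose out of reach is approached as far as the arm can. A call with a gripper value outside its range is refused whole. The fingers move at their own pace and stop on an object; "force" is the grip in N (left out, the last holds). Time passes only in rows, so rows that do not move let the fingers close. It gives the time, the measured TCP pose, the force, the opening and the grip force at its end, in the units of the state.
- sense(): the state, without advancing time (a new reading comes with each control period).
- camera(name): name is "side" or "top"; returns a dict with "frame" (400x640x3 uint8, blue, green, red), "intrinsics" (3x3 intrinsics, pixels), "R" (3x3) and "t" (3): a world point X has camera coordinates R X + t. Camera axes: x right, y down, z forward; pixel columns grow to the right and rows downward; lengths in m; the calibration is good to about 2 mm. A picture is of the moment at which its call begins. There is no depth.
- sign_off(): hands the job in; it is judged then, once.
Trained networks look in the newest picture that a camera, given by its name, has taken for a name from the list of things; names that differ only in an ending like _2 or _b are one class to them, and where a whole thing is asked for, a point or a joint stands for the part that bears it (a point fixed in the world has none). Each returns a list of dicts, best first, with "confidence" (0 to 1); they miss things now and then, are a little off and sometimes report something else, mostly with a low value. They report only what shows in the picture. A call takes as long as a camera call.
- look_for(camera, thing): "point" ([column, row] as shares, 0 to 1, of the picture: columns of its width, rows of its height, amid what is visible of it).
The state is a dict: "time": time; "q": joint angles; "qvel": joint speeds; "tau": joint torques, N m; "ee_pos": TCP position; "tool_rot": TCP orientation; "wrist_force": force on the tool from outside, world axes, zero at the start; "ft_torque": the same for the moment, N m; "gripper_width": finger opening in m; "grasp_force": force on a finger pad.
Only numpy, scipy, OpenCV 4.12 (cv2) and the standard library are available. Lean on these libraries where they do the work, as an engineer would, in place of code of your own. Each camera call takes 0.05 s, during which the arm holds its last target. There are 200 camera calls.

## Working session

There is one attempt and no reset: what is moved stays moved. The work goes in short steps, Python scripts to look and compute and a tool call to move; the robot and the scene stay as the last step left them, time stands still between calls to the robot, and variables do not carry over. Pictures are saved under pics/ and viewed, at most 10 in all, crops included, and the job is handed in when it is done.

Besides the shell and the picture viewer there is one more tool, called after ">>>" in YAML: its name, and indented under it one key for each argument. carry_out: Moves the arm, as the interface text tells. Its arguments: {"type":"object","properties":{"rows":{"type":"array"},"force":{"type":"number"}},"required":["rows"]}

```bash
mkdir -p pics
cat > h.py <<'E'
from rig import *
import numpy as np, cv2
def ray(c,px):
    K,R,t=map(np.array,(c["intrinsics"],c["R"],c["t"]))
    d=R.T@np.linalg.inv(K)@np.array([px[0],px[1],1.]); return -R.T@t,d
def onz(c,px,z):
    o,d=ray(c,px); return o+d*(z-o[2])/d[2]
def proj(c,X):
    p=np.array(c["intrinsics"])@(np.array(c["R"])@np.array(X)+np.array(c["t"])); return p[:2]/p[2]
E
python3 - <<'E'
from h import *
Z=dict(blank=.023,pink_blank=.023,wax_blank=.023,model=.03,holder=.025,clamp_pivot=.04,clamp_grip=.086,clamp=.04)
cs={n:camera(n) for n in("top","side")}
for n,c in cs.items():
    cv2.imwrite(f"pics/{n}0.png",c["frame"])
    for k,z in Z.items():
        for r in look_for(n,k)[:2]:
            px=np.array(r["point"])*[640,400]; print(n,k,round(r["confidence"],2),px.round(1),onz(c,px,z).round(4))
s=sense(); print(s["ee_pos"],s["tool_rot"],s["time"])
E
```

```text
top blank 0.55 [214.2 285.6] [0.4214 0.2411 0.023 ]
top pink_blank 0.88 [428.1 264.8] [ 0.4581 -0.2395  0.023 ]
top wax_blank 0.78 [214.1 170.7] [0.6831 0.2436 0.023 ]
top model 0.58 [429.8 139. ] [ 0.7438 -0.2554  0.03  ]
top clamp_pivot 0.73 [358.9 190.2] [ 0.6277 -0.0885  0.04  ]
top clamp_grip 0.56 [358.9 190.2] [ 0.6217 -0.085   0.086 ]
top clamp 0.87 [359.3 189.4] [ 0.6295 -0.0894  0.04  ]
top clamp 0.31 [311.4 144. ] [0.7362 0.0163 0.04  ]
side blank 0.92 [258.9 173.9] [0.4327 0.2296 0.023 ]
side blank 0.51 [272.5 311.6] [ 0.4598 -0.2439  0.023 ]
side pink_blank 0.77 [270.5 314.4] [ 0.456  -0.2498  0.023 ]
side wax_blank 0.94 [345.2 166.4] [0.6783 0.2379 0.023 ]
side wax_blank 0.74 [352.7 246.3] [ 0.6411 -0.0882  0.023 ]
side model 0.94 [419.9 304.4] [ 0.7373 -0.2658  0.03  ]
side model 0.52 [353.2 244.4] [ 0.6417 -0.0895  0.03  ]
side holder 0.94 [378.7 217.3] [0.7206 0.001  0.025 ]
side clamp_pivot 0.78 [354.5 245.8] [ 0.6413 -0.1045  0.04  ]
side clamp_pivot 0.4 [379.8 212.1] [0.7223 0.0024 0.04  ]
side clamp_grip 0.75 [347.3 244.8] [ 0.6168 -0.1471  0.086 ]
side clamp 0.87 [351.4 243.6] [ 0.636  -0.0969  0.04  ]
[0.21104424 0.53485544 0.40469239] [ 1.86783751e-01  9.82401053e-01 -2.59876333e-05 -1.48657225e-05] 0.9
```

View pics/top0.png

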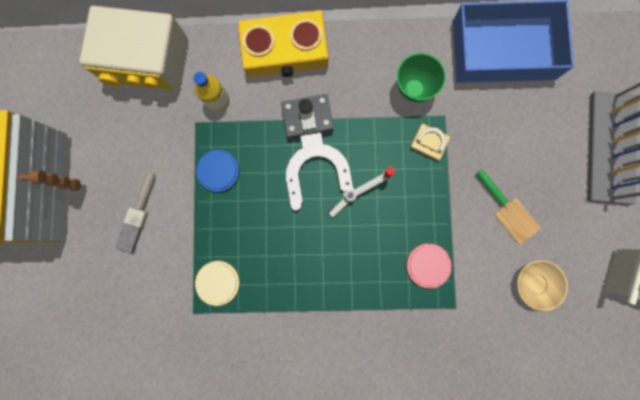

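View pics/side0.png

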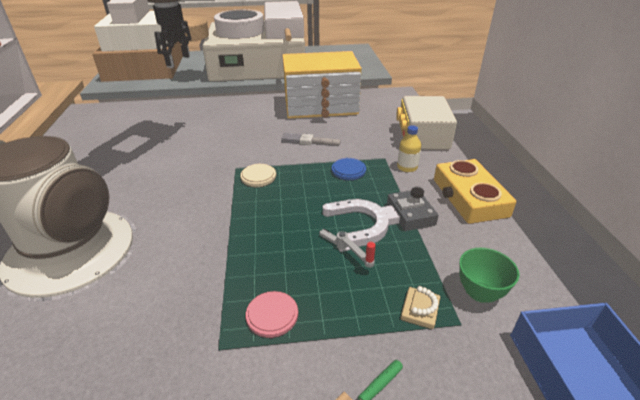

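Top: ivory blank at about (217,284), pink (429,266), C frame centred near (319,177), pivot (350,196), red grip (389,172), nose tip (333,215). The network's points for the grip are off, so I'll fit the holder outline and blobs by colour.

```bash
cat > fit.py <<'E'
from h import *
from scipy.optimize import minimize
S=4
def T(p,pts):
    c,s=np.cos(p[2]),np.sin(p[2]); pts=np.asarray(pts,float)
    return np.c_[p[0]+c*pts[:,0]-s*pts[:,1],p[1]+s*pts[:,0]+c*pts[:,1]]
def fill(m,c,P,z,v):
    q=np.array([proj(c,[*a,z]) for a in P]); q=((q+.5)*S-.5)
    cv2.fillPoly(m,[np.round(q*16).astype(np.int32)],v,shift=4)
def extr(m,c,P,z0,z1):
    for z in np.linspace(z0,z1,5): fill(m,c,P,z,255)
a=np.linspace(-np.pi/2,np.pi/2,30)
def cframe():
    o=np.c_[73*np.cos(a),73*np.sin(a)]; i=np.c_[46.5*np.cos(a),46.5*np.sin(a)][::-1]
    e=np.linspace(np.pi/2,3*np.pi/2,12)
    end=np.c_[-58+11*np.cos(e),61.7+11*np.sin(e)]
    end[:,1]=np.where(1,end[:,1],0)
    return np.vstack([o,end,[[-56,46.3]],i,[[-60,-46.3],[-60,-73]]])/1000
def circ(x,y,r): t=np.linspace(0,2*np.pi,24); return np.c_[x+r*np.cos(t),y+r*np.sin(t)]
def bar(p0,ang,l,w):
    d=np.array([np.cos(ang),np.sin(ang)]);n=np.array([-d[1],d[0]])*w/2
    return np.array([p0+n,p0+d*l+n,p0+d*l-n,p0-n])
PV=np.array([-.060,-.064])
def render(p,c):
    m=np.zeros((400*S,640*S),np.uint8)
    extr(m,c,T(p,cframe()),.003,.025); extr(m,c,T(p,circ(*PV,.012)),.003,.040)
    th=p[3]; extr(m,c,T(p,bar(PV,np.deg2rad(-105)+th,.095,.014)),.031,.039)
    extr(m,c,T(p,bar(PV,np.deg2rad(90)+th,.062,.014)),.008,.018)
    return cv2.resize(m,(640,400),interpolation=cv2.INTER_AREA)/255.
def soft(f):
    f=f.astype(float); g=f[...,1]; r=f[...,2]; b=f[...,0]
    return np.clip((r-25)/110,0,1)*(abs(g-r)<60)
E
python3 - <<'E'
from fit import *
cs={n:camera(n) for n in("top","side")}
for n,c in cs.items():
    f=c["frame"].astype(int);b,g,r=f[...,0],f[...,1],f[...,2]
    red=(r>120)&(g<80)&(b<80); ys,xs=np.nonzero(red)
    k=(abs(xs-389)<15)&(abs(ys-172)<15) if n=="top" else (abs(xs-370)<15)&(abs(ys-252)<20)
    px=[xs[k].mean(),ys[k].mean()]; print(n,"red",px,k.sum(),ys[k].min(),ys[k].max(),onz(c,px,.086 if n=="top" else .063).round(4))
    for nm,(u,v) in dict(iv=(217,284) if n=="top" else (258,175),pink=(429,266) if n=="top" else (271,314),wax=(217,171)if n=="top" else(349,169)).items():
        col=f[v,u]; m=(abs(f-col).sum(2)<90).astype(np.uint8)
        _,l,st,ce=cv2.connectedComponentsWithStats(m); i=l[v,u]; print(n,nm,col,st[i],onz(c,ce[i],.0225 if n=="top" else .02).round(4))
c=cs["top"]; print(c["frame"][175:180,316:322:2].tolist()[0],c["frame"][195,292],c["frame"][160,315],c["frame"][230,300],c["frame"][187,368])
R0=(slice(148,225),slice(275,400))
img=soft(c["frame"])[R0]
f=c["frame"].astype(int)[R0]; W=~((f[...,2]>100)&(f[...,1]<90))
def cost(p): return (((render(p,c)[R0]-img)**2)*W).sum()
best=None
for th in(.3,.6):
  for yaw in(-.1,.1,.25):
    x0=np.array([.665,.0,yaw,th]); sim=np.vstack([x0]+[x0+d for d in np.diag([.02,.02,.1,.2])])
    r=minimize(cost,x0,method="Nelder-Mead",options=dict(initial_simplex=sim,maxiter=160,xatol=1e-4,fatol=.01))
    if best is None or r.fun<best.fun:best=r
p=best.x;print(p.round(4),best.fun)
gr=T(p,[PV+.095*np.array([np.cos(p[3]-np.deg2rad(105)),np.sin(p[3]-np.deg2rad(105))])])[0];print("grip pred",gr.round(4),"pivot",T(p,[PV])[0].round(4))
vis=[]
for n,c in cs.items():
    v=c["frame"].copy(); m=(render(p,c)>.5).astype(np.uint8)
    v=cv2.resize(v,None,fx=4,fy=4,interpolation=cv2.INTER_CUBIC);m=cv2.resize(m,None,fx=4,fy=4)
    ct,_=cv2.findContours(m,cv2.RETR_LIST,2);cv2.drawContours(v,ct,-1,(255,0,255),1)
    vis.append(v[540:940,1080:1640] if n=="top" else v[720:1120,1240:1800])
cv2.imwrite("pics/fit.png",cv2.resize(np.vstack(vis),None,fx=.75,fy=.75))
np.save("p.npy",p)
E
```

```text
top red [np.float64(389.4255319148936), np.float64(171.68085106382978)] 47 168 175 [ 0.66   -0.1512  0.086 ]
top iv [180 225 236] [ 196  262   42   43 1415] [0.4276 0.2359 0.0225]
top pink [165 159 238] [ 408  244   43   43 1447] [ 0.457  -0.2412  0.0225]
top wax [194 118  68] [ 196  150   42   41 1360] [0.6848 0.2371 0.0225]
side red [np.float64(370.3414634146341), np.float64(252.09756097560975)] 123 243 261 [ 0.6648 -0.1502  0.063 ]
side iv [183 221 234] [241 164  35  20 471] [0.4309 0.2418 0.02  ]
side pink [153 145 228] [ 246  292   52   43 1692] [ 0.4579 -0.2432  0.02  ]
side wax [176 108  78] [332 158  37  20 543] [0.689  0.2366 0.02  ]
[[101, 116, 66], [101, 117, 66], [110, 127, 76]] [216 217 221] [78 89 48] [ 94 108  57] [190 198 198]
[0.6684 0.0042 0.1589 0.584 ] 1204.0996700569713
grip pred [ 0.6632 -0.1527] pivot [ 0.6193 -0.0684]
```

View pics/fit.png

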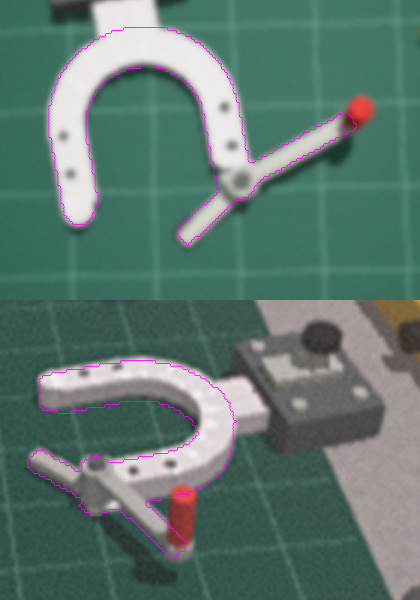

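Outline fit matches both views: holder (0.668, 0.004, yaw 0.159), clamp 0.58, grip at (0.662, -0.152), ivory blank at about (0.429, 0.238). Moving over the grip.

>>> carry_out:
  rows:
    - [[-3.3, -2.3, 0.3, 0, 0, 0, 0], [-3.3, -2.3, 0.3, 0, 0, 0, 0], [-3.3, -2.3, 0.3, 0, 0, 0, 0], [-3.3, -2.3, 0.3, 0, 0, 0, 0], [-3.3, -2.3, 0.3, 0, 0, 0, 0], [-3.3, -2.3, 0.3, 0, 0, 0, 0], [-3.3, -2.3, 0.3, 0, 0, 0, 0], [-3.3, -2.3, 0.3, 0, 0, 0, 0], [-3.3, -2.3, 0.3, 0, 0, 0, 0], [-3.3, -2.3, 0.3, 0, 0, 0, 0]]
  force: 30

```text
time: 2.0
ee_pos: [0.4342, 0.1983, 0.3748]
tool_rot: [0.187, 0.982, 0.0, 0.0]
wrist_force: [0.8, 1.0, 0.1]
gripper_width: 0.0853
grasp_force: 0.0
```

>>> carry_out:
  rows:
    - [[-3.3, -2.3, 0.3, 0, 0, 0, 0], [-3.3, -2.3, 0.3, 0, 0, 0, 0], [-3.3, -2.3, 0.3, 0, 0, 0, 0], [-3.3, -2.3, 0.3, 0, 0, 0, 0], [-3.3, -2.3, 0.3, 0, 0, 0, 0], [-3.3, -2.3, 0.3, 0, 0, 0, 0], [-3.3, -2.3, 0.3, 0, 0, 0, 0], [-3.3, -2.3, 0.3, 0, 0, 0, 0], [-3.3, -2.3, 0.3, 0, 0, 0, 0], [-3.3, -2.3, 0.3, 0, 0, 0, 0]]

```text
time: 3.0
ee_pos: [0.6569, -0.1368, 0.3445]
tool_rot: [0.187, 0.982, -0.0, 0.0]
wrist_force: [-0.8, 1.1, 0.6]
gripper_width: 0.0852
grasp_force: 0.0
```

>>> carry_out:
  rows:
    - [[0, 0, 0, 0, 0, 0.14, 0.4], [0, 0, 0, 0, 0, 0.14, 0.4], [0, 0, 0, 0, 0, 0.14, 0.4], [0, 0, 0, 0, 0, 0.14, 0.4], [0, 0, 0, 0, 0, 0.15, 0.4], [0, 0, 0, 0, 0, 0, 0.4]]

```text
time: 3.6
ee_pos: [0.6562, -0.1353, 0.3446]
tool_rot: [0.518, 0.855, -0.0, -0.0]
wrist_force: [0.1, 0.1, 0.2]
gripper_width: 0.0512
grasp_force: 0.0
```

```bash
cat > to.py <<'E'
from h import *
import sys
from scipy.spatial.transform import Rotation as Ro
# usage: to.py x y z alpha(deg, tool x heading): shift in tool axes (cm) and turn about tool z
s=sense(); M=Ro.from_quat(s["tool_rot"]).as_matrix()
X=np.array([float(v) for v in sys.argv[1:4]]); al=np.rad2deg(np.arctan2(M[1,0],M[0,0]))
d=M.T@(X-s["ee_pos"])*100
print("t",s["time"],"pos",np.round(s["ee_pos"],4),"alpha",al.round(2),"tilt",M[:,2].round(3),"w",round(s["gripper_width"],4),"F",np.round(s["wrist_force"],1),"q",np.round(s["q"],2))
print("shift cm",d.round(2))
if len(sys.argv)>4: print("turn",np.round(np.deg2rad((al-float(sys.argv[4])+180)%360-180),3))
E
python3 to.py .6625 -.152 .225 117.6
```

```text
t 3.6 pos [ 0.6562 -0.1353  0.3446] alpha 117.61 tilt [-0. -0. -1.] w 0.0512 F [0.1 0.1 0.2] q [-0.32  0.37  1.28 -0.    1.49 -0.8 ]
shift cm [-1.77 -0.21 11.96]
turn 0.0
```

>>> carry_out:
  rows:
    - [[-0.6, -0.1, 0, 0, 0, 0, 0.4], [-0.6, -0.1, 2, 0, 0, 0, 0.4], [-0.6, 0, 2, 0, 0, 0, 0.4], [0, 0, 2, 0, 0, 0, 0.4], [0, 0, 2, 0, 0, 0, 0.4], [0, 0, 2, 0, 0, 0, 0.4], [0, 0, 2, 0, 0, 0, 0.4], [0, 0, 0, 0, 0, 0, 1], [0, 0, 0, 0, 0, 0, 1], [0, 0, 0, 0, 0, 0, 1]]

```text
time: 4.6
ee_pos: [0.663, -0.1524, 0.2258]
tool_rot: [0.516, 0.857, 0.0, 0.001]
wrist_force: [2.2, -1.4, -4.4]
gripper_width: 0.0172
grasp_force: 29.7
```

```bash
python3 to.py .6625 -.152 .225 117.6; python3 -c "
import numpy as np
# tool-frame rows along arc: rotate about pivot; per row dth
R=9.5
for d in(.1,.127,.14):print(d,'tangential',R*np.sin(d),'radial',R*(1-np.cos(d)))"
```

```text
t 4.6 pos [ 0.663  -0.1524  0.2258] alpha 117.86 tilt [ 0.001 -0.001 -1.   ] w 0.0172 F [ 2.2 -1.4 -4.4] q [-0.34  0.47  1.39 -0.    1.28 -0.83]
shift cm [ 0.06 -0.03  0.08]
turn 0.005
0.1 tangential 0.9484174581448674 radial 0.047460429858754705
0.127 tangential 1.2032593414500412 radial 0.07650983142587386
0.14 tangential 1.3256595891202467 radial 0.09294803597994739
```

>>> carry_out:
  rows:
    - [[0.07, 1.17, 0, 0, 0, -0.123, 1], [0.07, 1.17, 0, 0, 0, -0.123, 1], [0.07, 1.17, 0, 0, 0, -0.123, 1], [0.07, 1.17, 0, 0, 0, -0.123, 1], [0.07, 1.17, 0, 0, 0, -0.123, 1], [0.07, 1.17, 0, 0, 0, -0.123, 1], [0.07, 1.17, 0, 0, 0, -0.123, 1], [0.07, 1.17, 0, 0, 0, -0.123, 1], [0.07, 1.17, 0, 0, 0, -0.123, 1], [0.07, 1.17, 0, 0, 0, -0.123, 1]]

```text
time: 5.6
ee_pos: [0.714, -0.0539, 0.2259]
tool_rot: [-0.075, 0.997, -0.0, 0.002]
wrist_force: [14.2, 0.0, -9.8]
gripper_width: 0.0172
grasp_force: 29.6
```

```bash
python3 to.py .6625 -.152 .225 117.6;  python3 -c "
from h import *
p=sense()['ee_pos'];d=p[:2]-np.array([.6193,-.0684]);print(np.hypot(*d),np.arctan2(d[1],d[0])+1.8326-.1589)"
```

```text
t 5.6 pos [ 0.714  -0.0539  0.2259] alpha -171.4 tilt [ 0.005 -0.001 -1.   ] w 0.0172 F [14.2  0.  -9.8] q [-0.18  0.54  1.29  0.    1.31 -1.9 ]
shift cm [ 6.56 -8.93  0.07]
turn 1.239
0.09584754841942769 1.8260082822784443
```

>>> carry_out:
  rows:
    - [[0, 0, 0, 0, 0, 0, 0.4], [0, 0, 0, 0, 0, 0, 0.4], [0, 0, 0, 0, 0, 0, 0.4], [0, 0, -2, 0, 0, 0, 0.4], [0, 0, -3, 0, 0, 0, 0.4], [0, 0, -3, 0, 0, 0, 0.53], [0, 0, 0, 0, 0, 0.14, 0.53], [0, 0, 0, 0, 0, 0.14, 0.53], [0, 0, 0, 0, 0, 0.14, 0.53], [0, 0, 0, 0, 0, 0.14, 0.53]]

```text
time: 6.6
ee_pos: [0.7128, -0.0547, 0.3051]
tool_rot: [0.21, 0.978, -0.0, 0.0]
wrist_force: [0.4, 0.7, 0.3]
gripper_width: 0.0401
grasp_force: 0.0
```

>>> carry_out:
  rows:
    - [[0, 0, 0, 0, 0, 0.14, 0.53], [0, 0, 0, 0, 0, 0.14, 0.53], [0, 0, 0, 0, 0, 0.14, 0.53], [0, 0, 0, 0, 0, 0.14, 0.53], [0, 0, 0, 0, 0, 0.14, 0.53], [0, 0, 0, 0, 0, 0.12, 0.53]]

```text
time: 7.2
ee_pos: [0.7128, -0.0547, 0.3051]
tool_rot: [0.582, 0.813, -0.0, 0.0]
wrist_force: [-1.3, 0.1, 0.3]
gripper_width: 0.0399
grasp_force: 0.0
```

```bash
python3 to.py .401 .318 .22 109.4;  python3 - <<'E'
from fit import *
c=camera("top");f=c["frame"];p=np.load("p.npy")
R0=(slice(148,225),slice(275,400)); img=soft(f)[R0]
q=p.copy();r=[]
for th in(.58,1.5,1.7,1.75,1.8,1.85): q[3]=th; r.append(((render(q,c)[R0]-img)**2).sum().round(0))
print(r)
E
```

```text
t 7.2 pos [ 0.7128 -0.0547  0.3051] alpha 108.78 tilt [ 0. -0. -1.] w 0.0399 F [-1.3  0.1  0.3] q [-0.18  0.49  1.2  -0.    1.45 -0.51]
shift cm [ 45.33 -17.52   8.49]
turn -0.011
[np.float64(5403.0), np.float64(5491.0), np.float64(5446.0), np.float64(5420.0), np.float64(5406.0), np.float64(5404.0)]
```

>>> carry_out:
  rows:
    - [[4.5, -1.75, 0, 0, 0, 0, 0.53], [4.5, -1.75, 0, 0, 0, 0, 0.53], [4.5, -1.75, 0, 0, 0, 0, 0.53], [4.5, -1.75, 0, 0, 0, 0, 0.53], [4.5, -1.75, 0, 0, 0, 0, 0.53], [4.5, -1.75, 0, 0, 0, 0, 0.53], [4.5, -1.75, 0, 0, 0, 0, 0.53], [4.5, -1.75, 0, 0, 0, 0, 0.53], [4.5, -1.75, 0, 0, 0, 0, 0.53], [4.5, -1.75, 0, 0, 0, 0, 0.53]]

```text
time: 8.25
ee_pos: [0.3983, 0.3141, 0.3052]
tool_rot: [0.579, 0.815, 0.0, 0.0]
wrist_force: [0.1, 0.9, -0.0]
gripper_width: 0.0403
grasp_force: 0.0
```

>>> carry_out:
  rows:
    - [[0, 0, 4, 0, 0, -0.01, 0.53], [0, 0, 4, 0, 0, 0, 0.53], [0, 0, 2, 0, 0, 0, 0.53], [0, 0, 1, 0, 0, 0, 0.53], [0, 0, 0.5, 0, 0, 0, 0.53], [0, 0, 0.5, 0, 0, 0, 0.53], [0, 0, 0, 0, 0, 0, 0.53]]

```text
time: 8.95
ee_pos: [0.3999, 0.3133, 0.1851]
tool_rot: [0.575, 0.818, 0.0, 0.0]
wrist_force: [-0.2, 0.5, 0.9]
gripper_width: 0.0402
grasp_force: 0.0
```

```bash
python3 to.py .401 .318 .182 109.4;  python3 - <<'E'
from fit import *
c=camera("top");s=camera("side");f=c["frame"];p=np.load("p.npy")
R0=(slice(148,225),slice(275,400)); img=soft(f)[R0]
q=p.copy();r=[]
for th in(.58,1.5,1.7,1.75,1.8,1.85): q[3]=th; r.append(((render(q,c)[R0]-img)**2).sum().round(0))
print(r)
a=cv2.resize(f[140:340,160:400],None,fx=2.4,fy=2.4);b=cv2.resize(s["frame"][80:240,200:440],None,fx=2.4,fy=2.4)
cv2.imwrite("pics/pre.png",np.vstack([a[:,:576],b])[:860][::1] if 0 else cv2.resize(np.hstack([cv2.resize(a,(400,333)),cv2.resize(b,(400,267)) if 0 else cv2.copyMakeBorder(cv2.resize(b,(400,267)),0,66,0,0,0)]),(800,333)))
E
```

```text
t 8.95 pos [0.3999 0.3133 0.1851] alpha 109.77 tilt [ 0.001  0.    -1.   ] w 0.0402 F [-0.2  0.5  0.9] q [ 0.51  0.2   1.86 -0.    1.09  0.17]
shift cm [0.41 0.26 0.31]
turn 0.006
[np.float64(1548.0), np.float64(1472.0), np.float64(1354.0), np.float64(1332.0), np.float64(1334.0), np.float64(1345.0)]
```

View pics/pre.png

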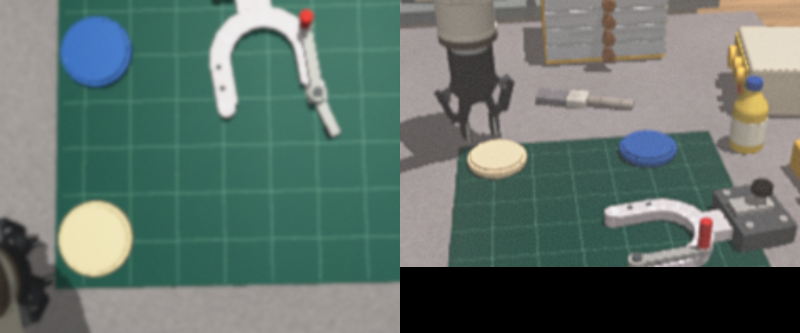

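>>> carry_out:
  rows:
    - [[0, 0.26, 0.15, 0, 0, 0.005, 0.53], [-0.5, 0, 0.15, 0, 0, 0, 0.53], [-0.5, 0, 0, 0, 0, 0, 0.53], [-0.4, 0, 0, 0, 0, 0, 0.53], [-0.3, 0, 0, 0, 0, 0, 0.53], [-0.3, 0, 0, 0, 0, 0, 0.53], [-0.3, 0, 0, 0, 0, 0, 0.53], [-0.3, 0, 0, 0, 0, 0, 0.53], [-0.3, 0, 0, 0, 0, 0, 0.53], [-0.3, 0, 0, 0, 0, 0, 0.53]]

```text
time: 10.05
ee_pos: [0.4128, 0.2838, 0.1817]
tool_rot: [0.577, 0.817, 0.0, -0.0]
wrist_force: [-0.6, 2.6, -0.0]
gripper_width: 0.0404
grasp_force: 1.4
```

```bash
cat > bl.py <<'E'
from h import *
# ivory blank position from top view
c=camera("top");f=c["frame"].astype(int);p=np.load("p.npy")
m=((f[...,2]>190)&(f[...,2]-f[...,0]>30)&(f[...,1]>170)).astype(np.uint8);m[:120]=0;m[:,:190]=0;m[:,460:]=0
_,l,st,ce=cv2.connectedComponentsWithStats(m)
i=1+np.argmax(st[1:,4]);B=onz(c,ce[i],.0225)[:2];d=B-p[:2];cs,sn=np.cos(p[2]),np.sin(p[2])
print("blank",B.round(4),st[i],"holder frame mm",np.round([1e3*(cs*d[0]+sn*d[1]),1e3*(-sn*d[0]+cs*d[1])],1))
E
python3 bl.py; python3 to.py .5014 .0328 .182 109.4
```

```text
blank [0.4305 0.2264] [ 200  260   42   44 1430] holder frame mm [-199.7  257. ]
t 10.1 pos [0.4129 0.2836 0.1817] alpha 109.48 tilt [-0. -0. -1.] w 0.0404 F [-0.7  1.3 -0.4] q [ 0.45  0.19  1.88 -0.    1.08  0.11]
shift cm [-2.659e+01 -2.000e-02 -3.000e-02]
turn 0.001
```

>>> carry_out:
  rows:
    - [[-0.6, 0, 0, 0, 0, 0, 0.53], [-1, 0, 0, 0, 0, 0, 0.53], [-1.3, 0, 0, 0, 0, 0, 0.53], [-1.3, 0, 0, 0, 0, 0, 0.53], [-1.3, 0, 0, 0, 0, 0, 0.53], [-1.3, 0, 0, 0, 0, 0, 0.53], [-1.3, 0, 0, 0, 0, 0, 0.53], [-1.3, 0, 0, 0, 0, 0, 0.53], [-1.3, 0, 0, 0, 0, 0, 0.53], [-1.3, 0, 0, 0, 0, 0, 0.53]]

```text
time: 11.1
ee_pos: [0.4531, 0.1698, 0.1817]
tool_rot: [0.577, 0.817, -0.0, -0.0]
wrist_force: [-1.8, 2.5, -0.4]
gripper_width: 0.0403
grasp_force: 1.5
```

>>> carry_out:
  rows:
    - [[-1.3, 0, 0, 0, 0, 0, 0.53], [-1.3, 0, 0, 0, 0, 0, 0.53], [-1.3, 0, 0, 0, 0, 0, 0.53], [-1.3, 0, 0, 0, 0, 0, 0.53], [-1.3, 0, 0, 0, 0, 0, 0.53], [-1.3, 0, 0, 0, 0, 0, 0.53], [-1.3, 0, 0, 0, 0, 0, 0.53], [-1.3, 0, 0, 0, 0, 0, 0.53], [-1.3, 0, 0, 0, 0, 0, 0.53], [-0.8, 0, 0, 0, 0, 0, 0.53]]

```text
time: 12.1
ee_pos: [0.4949, 0.0518, 0.1817]
tool_rot: [0.577, 0.816, -0.0, 0.0]
wrist_force: [-0.4, 3.3, 0.4]
gripper_width: 0.0401
grasp_force: 1.5
```

>>> carry_out:
  rows:
    - [[-0.6, 0, 0, 0, 0, 0, 0.53], [-0.3, 0, 0, 0, 0, 0, 0.53], [0, 0, 0, 0, 0, 0, 0.53], [1.5, 0, 0, 0, 0, 0, 0.53], [1.5, 0, 0, 0, 0, 0, 0.53], [0, 0, -3, 0, 0, 0, 0.53], [0, 0, -3, 0, 0, 0, 0.53], [4, 0, 0, 0, 0, 0, 0.53], [4, 0, 0, 0, 0, 0, 0.53], [4, 0, 0, 0, 0, 0, 0.53]]

```text
time: 13.1
ee_pos: [0.446, 0.1881, 0.242]
tool_rot: [0.577, 0.817, 0.0, 0.0]
wrist_force: [0.5, 0.7, -0.1]
gripper_width: 0.0403
grasp_force: 0.0
```

```bash
python3 bl.py; python3 to.py .5014 .0328 .182 109.4
```

```text
blank [ 0.5142 -0.011 ] [ 305  221   42   43 1426] holder frame mm [-154.7    9.3]
t 13.15 pos [0.4442 0.1921 0.2419] alpha 109.6 tilt [-0.     0.002 -1.   ] w 0.0401 F [-1.7  3.4  0.1] q [ 0.25  0.08  1.86  0.    1.2  -0.09]
shift cm [-16.93   0.04   5.96]
turn 0.003
```

>>> carry_out:
  rows:
    - [[0, 0, 0, 0, 0, -0.14, 0.53], [0, 0, 0, 0, 0, -0.14, 0.53], [0, 0, 0, 0, 0, -0.14, 0.53], [0, 0, 0, 0, 0, -0.14, 0.53], [0, 0, 0, 0, 0, -0.14, 0.53], [0, 0, 0, 0, 0, -0.14, 0.53], [0, 0, 0, 0, 0, -0.14, 0.53], [0, 0, 0, 0, 0, -0.14, 0.53], [0, 0, 0, 0, 0, -0.14, 0.53], [0, 0, 0, 0, 0, -0.125, 0.53]]

```text
time: 14.15
ee_pos: [0.4466, 0.187, 0.2417]
tool_rot: [-0.08, 0.997, -0.0, -0.0]
wrist_force: [0.0, 0.4, -0.1]
gripper_width: 0.0402
grasp_force: 0.0
```

>>> carry_out:
  rows:
    - [[0.6, -3.5, 0, 0, 0, 0, 0.53], [0.6, -3.5, 0, 0, 0, 0, 0.53], [0.6, -3.5, 0, 0, 0, 0, 0.53], [0.6, -3.5, 0, 0, 0, 0, 0.53], [0.7, -3.5, 0, 0, 0, 0, 0.53], [0.7, -3.7, 0, 0, 0, 0, 0.53], [0, 0, 0, 0, 0, 0, 0.53]]

```text
time: 14.85
ee_pos: [0.4421, -0.0314, 0.2418]
tool_rot: [-0.076, 0.997, -0.001, 0.0]
wrist_force: [0.3, 0.7, 0.5]
gripper_width: 0.04
grasp_force: 0.0
```

```bash
python3 to.py .4398 -.023 .182 189.06; python3 bl.py
```

```text
t 14.85 pos [ 0.4421 -0.0314  0.2418] alpha -171.29 tilt [ 0.    -0.001 -1.   ] w 0.04 F [0.3 0.7 0.5] q [-0.24 -0.01  1.95 -0.    1.2  -1.97]
shift cm [0.1  0.87 5.98]
turn -0.006
blank [ 0.5208 -0.0133] [ 305  221   42   37 1177] holder frame mm [-148.5    6. ]
```

>>> carry_out:
  rows:
    - [[0.1, 0.87, 0, 0, 0, -0.006, 0.53], [0, 0, 2, 0, 0, 0, 0.53], [0, 0, 2, 0, 0, 0, 0.53], [0, 0, 1, 0, 0, 0, 0.53], [0, 0, 1, 0, 0, 0, 0.53], [-0.5, 0, 0, 0, 0, 0, 0.53], [-0.4, 0, 0, 0, 0, 0, 0.53], [-0.3, 0, 0, 0, 0, 0, 0.53], [-0.3, 0, 0, 0, 0, 0, 0.53], [-0.3, 0, 0, 0, 0, 0, 0.53]]

```text
time: 15.9
ee_pos: [0.4583, -0.0181, 0.182]
tool_rot: [-0.08, 0.997, -0.0, 0.0]
wrist_force: [0.8, 0.2, -0.0]
gripper_width: 0.04
grasp_force: 0.0
```

>>> carry_out:
  rows:
    - [[-0.3, 0, 0, 0, 0, 0, 0.53], [-0.5, -0.1, 0, 0, 0, 0, 0.53], [-0.8, -0.1, 0, 0, 0, 0, 0.53], [-0.8, -0.1, 0, 0, 0, 0, 0.53], [-0.8, -0.2, 0, 0, 0, 0, 0.53], [-0.8, -0.2, 0, 0, 0, 0, 0.53], [-0.5, -0.2, 0, 0, 0, 0, 0.53], [0, 0, 0, 0, 0, 0, 0.53]]

```text
time: 16.7
ee_pos: [0.5045, -0.0199, 0.1816]
tool_rot: [-0.08, 0.997, -0.0, 0.0]
wrist_force: [0.3, 0.2, -0.1]
gripper_width: 0.0404
grasp_force: 0.0
```

```bash
cat > hf.py <<'E'
from fit import *
p=np.load("p.npy");s=sense();d=s["ee_pos"][:2]-p[:2];c,n=np.cos(p[2]),np.sin(p[2])
print("tool in holder mm",np.round([1e3*(c*d[0]+n*d[1]),1e3*(-n*d[0]+c*d[1])],1),"F",np.round(s["wrist_force"],1))
E
python3 hf.py; python3 bl.py; python3 to.py .5 0 .182 189.06
python3 - <<'E'
from fit import *
c=camera("top");s=camera("side");v=[]
for k,(y,x) in zip((c,s),((130,240),(160,260))):
    v.append(cv2.resize(k["frame"][y:y+120,x:x+160],(560,420) if 0 else (400,300),interpolation=cv2.INTER_CUBIC))
cv2.imwrite("pics/mouth.png",np.hstack(v))
E
```

```text
tool in holder mm [-165.7    2.1] F [ 0.3  0.2 -0.1]
blank [ 0.747  -0.2609] [416 125  34  26 410] holder frame mm [  35.7 -274.3]
t 16.75 pos [ 0.5041 -0.0199  0.1816] alpha -170.82 tilt [ 0. -0. -1.] w 0.0402 F [-0.6  0.8  0.1] q [-0.19  0.19  1.87 -0.    1.08 -1.92]
shift cm [ 0.09  2.03 -0.04]
turn 0.002
```

View pics/mouth.png

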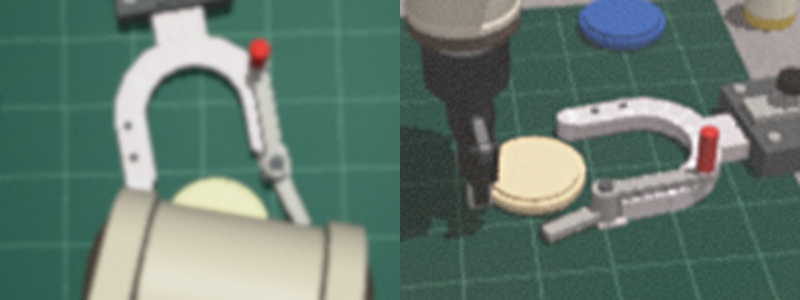

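```bash
cat > arc.py <<'E'
from fit import *
from scipy.optimize import least_squares
p=np.load("p.npy");c=camera("top");f=c["frame"].astype(int)
m=((f[...,2]>170)&(f[...,2]-f[...,0]>25)&(f[...,1]>160)).astype(np.uint8)
m[:120]=0;m[:,:270]=0;m[:,370:]=0
# front (topmost) edge per column
P=[]
for x in range(290,360):
    y=np.nonzero(m[:,x])[0]
    if len(y)>=3 and y[0]<225: P.append(onz(c,[x,y[0]-.5],.0185)[:2])
P=np.array(P);d=P-p[:2];cs,sn=np.cos(p[2]),np.sin(p[2])
H=1e3*np.c_[cs*d[:,0]+sn*d[:,1],-sn*d[:,0]+cs*d[:,1]]
r=least_squares(lambda q:np.hypot(*(H-q).T)-48.7,[H[:,0].max()-49,0],loss="soft_l1")
print("blank in holder",r.x.round(1),len(P),"rms",np.sqrt((r.fun**2).mean()).round(2))
E
python3 arc.py
```

```text
blank in holder [-111.3    1.8] 55 rms 10.99
```

```bash
sed -i 's/range(290,360)/range(*map(int,sys.argv[1:3]))/; s/^from fit/import sys\nfrom fit/' arc.py; python3 arc.py 311 345; python3 arc.py 316 340
```

```text
blank in holder [-111.6    0.7] 34 rms 0.52
blank in holder [-111.6    0.7] 24 rms 0.58
```

>>> carry_out:
  rows:
    - [[-0.4, 0, 0, 0, 0, -0.002, 0.53], [-0.5, -0.05, 0, 0, 0, 0, 0.53], [-0.6, 0, 0, 0, 0, 0, 0.53], [-0.6, 0, 0, 0, 0, 0, 0.53], [-0.6, 0, 0, 0, 0, 0, 0.53], [-0.6, 0, 0, 0, 0, 0, 0.53], [-0.6, 0, 0, 0, 0, 0, 0.53], [-0.6, 0, 0, 0, 0, 0, 0.53], [-0.6, 0, 0, 0, 0, 0, 0.53], [-0.4, 0, 0, 0, 0, 0, 0.53]]

```text
time: 18.0
ee_pos: [0.5587, -0.0113, 0.1817]
tool_rot: [-0.081, 0.997, -0.0, 0.0]
wrist_force: [-2.5, -0.7, 0.5]
gripper_width: 0.0402
grasp_force: 1.4
```

```bash
python3 hf.py; python3 arc.py 311 333;python3 - <<'E'
from fit import *
c=camera("top");s=camera("side");v=[]
for k,(y,x) in zip((c,s),((130,240),(160,260))):
    v.append(cv2.resize(k["frame"][y:y+120,x:x+160],(400,300),interpolation=cv2.INTER_CUBIC))
cv2.imwrite("pics/mouth2.png",np.hstack(v))
E
```

```text
tool in holder mm [-110.8    2. ] F [-2.5 -0.7  0.5]
blank in holder [-64.8   8.7] 22 rms 2.29
```

View pics/mouth2.png

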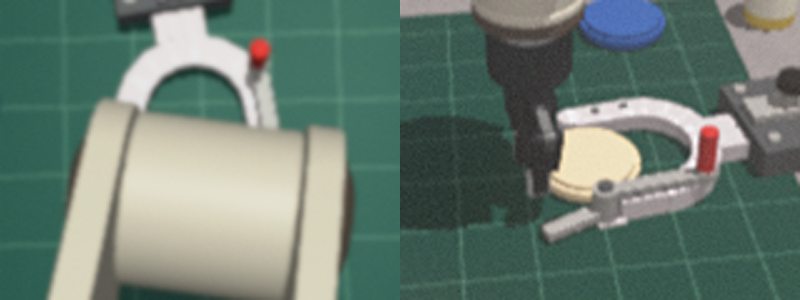

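The blank is in the mouth between left arm and hub; force is small (2.5 N). Continuing.

>>> carry_out:
  rows:
    - [[-0.4, 0, 0, 0, 0, 0, 0.53], [-0.5, 0, 0, 0, 0, 0, 0.53], [-0.5, 0, 0, 0, 0, 0, 0.53], [-0.5, 0, 0, 0, 0, 0, 0.53], [-0.5, 0, 0, 0, 0, 0, 0.53], [-0.5, 0, 0, 0, 0, 0, 0.53], [-0.5, 0, 0, 0, 0, 0, 0.53], [-0.4, 0, 0, 0, 0, 0, 0.53]]

```text
time: 18.95
ee_pos: [0.5961, -0.0052, 0.1817]
tool_rot: [-0.081, 0.997, -0.0, -0.0]
wrist_force: [-3.4, -0.6, 0.2]
gripper_width: 0.0398
grasp_force: 1.3
```

```bash
python3 hf.py
```

```text
tool in holder mm [-72.9   2.1] F [-3.4 -0.6  0.2]
```

>>> carry_out:
  rows:
    - [[-0.3, 0, 0, 0, 0, 0, 0.53], [-0.3, 0, 0, 0, 0, 0, 0.53], [-0.2, 0, 0, 0, 0, 0, 0.53], [-0.2, 0, 0, 0, 0, 0, 0.53], [-0.1, 0, 0, 0, 0, 0, 0.53], [-0.1, 0, 0, 0, 0, 0, 0.53]]

```text
time: 19.55
ee_pos: [0.6075, -0.0033, 0.1817]
tool_rot: [-0.081, 0.997, -0.0, -0.0]
wrist_force: [-3.5, -0.4, 0.2]
gripper_width: 0.0399
grasp_force: 1.3
```

>>> carry_out:
  rows:
    - [[-0.1, 0, 0, 0, 0, 0, 0.53], [-0.1, 0, 0, 0, 0, 0, 0.53], [0, 0, 0, 0, 0, 0, 0.53]]

```text
time: 19.85
ee_pos: [0.6095, -0.003, 0.1817]
tool_rot: [-0.081, 0.997, -0.0, 0.0]
wrist_force: [-3.0, 0.4, -0.5]
gripper_width: 0.0401
grasp_force: 0.8
```

>>> carry_out:
  rows:
    - [[-0.1, 0, 0, 0, 0, 0, 0.53], [-0.1, 0, 0, 0, 0, 0, 0.53], [0, 0, 0, 0, 0, 0, 0.53]]

```text
time: 20.15
ee_pos: [0.6115, -0.0026, 0.1817]
tool_rot: [-0.081, 0.997, -0.0, 0.0]
wrist_force: [-2.1, -1.4, 0.1]
gripper_width: 0.0401
grasp_force: 0.9
```

```bash
python3 hf.py
```

```text
tool in holder mm [-57.2   2.2] F [-2.1 -1.4  0.1]
```

Still free-sliding; continue in 1 mm steps, watching force.

>>> carry_out:
  rows:
    - [[-0.1, 0, 0, 0, 0, 0, 0.53], [-0.1, 0, 0, 0, 0, 0, 0.53], [0, 0, 0, 0, 0, 0, 0.53]]

```text
time: 20.45
ee_pos: [0.6135, -0.0023, 0.1817]
tool_rot: [-0.081, 0.997, -0.0, 0.0]
wrist_force: [-2.5, -0.4, -0.1]
gripper_width: 0.0401
grasp_force: 0.9
```

>>> carry_out:
  rows:
    - [[-0.1, 0, 0, 0, 0, 0, 0.53], [0, 0, 0, 0, 0, 0, 0.53]]

```text
time: 20.65
ee_pos: [0.6144, -0.0022, 0.1817]
tool_rot: [-0.081, 0.997, -0.0, -0.0]
wrist_force: [-1.4, 0.1, 1.1]
gripper_width: 0.0402
grasp_force: 1.0
```

>>> carry_out:
  rows:
    - [[-0.1, 0, 0, 0, 0, 0, 0.53], [0, 0, 0, 0, 0, 0, 0.53]]

```text
time: 20.85
ee_pos: [0.6154, -0.002, 0.1816]
tool_rot: [-0.081, 0.997, -0.0, -0.0]
wrist_force: [-4.3, -0.4, 0.5]
gripper_width: 0.0404
grasp_force: 1.5
```

>>> carry_out:
  rows:
    - [[-0.1, 0, 0, 0, 0, 0, 0.53], [0, 0, 0, 0, 0, 0, 0.53]]

```text
time: 21.05
ee_pos: [0.616, -0.0019, 0.1815]
tool_rot: [-0.081, 0.997, -0.0, -0.001]
wrist_force: [-9.2, -1.3, 2.7]
gripper_width: 0.0404
grasp_force: 4.2
```

Contact with the back (9 N). Back off, retreat and check.

>>> carry_out:
  rows:
    - [[1, 0, 0, 0, 0, 0, 0.53], [2, 0, 0, 0, 0, 0, 0.53], [2, 0, -3, 0, 0, 0, 0.53], [2, 0, -4, 0, 0, 0, 0.53], [3, 0, -4, 0, 0, 0, 0.4], [4, 0, -4, 0, 0, 0, 0.4], [4, 0, 0, 0, 0, 0, 0.4], [4, 0, 0, 0, 0, 0, 0.4], [0, 0, 0, 0, 0, 0, 0.4]]

```text
time: 21.95
ee_pos: [0.4004, -0.0366, 0.3275]
tool_rot: [-0.081, 0.997, -0.0, 0.001]
wrist_force: [0.7, -0.2, 0.1]
gripper_width: 0.051
grasp_force: 0.0
```

```bash
python3 to.py .713 -.054 .33 188.6; python3 bl.py;python3 - <<'E'
from fit import *
c=camera("top");s=camera("side");v=[]
for k,(y,x) in zip((c,s),((130,240),(160,260))):
    v.append(cv2.resize(k["frame"][y:y+120,x:x+160],(400,300),interpolation=cv2.INTER_CUBIC))
cv2.imwrite("pics/home.png",np.hstack(v))
E
```

```text
t 21.95 pos [ 0.4004 -0.0366  0.3275] alpha -170.75 tilt [ 0.002 -0.001 -1.   ] w 0.051 F [ 0.7 -0.2  0.1] q [-0.28 -0.18  1.92 -0.    1.4  -2.02]
shift cm [-30.58  -6.74  -0.2 ]
turn 0.011
blank [0.6637 0.0078] [ 298  156   41   40 1096] holder frame mm [-4.1  4.2]
```

View pics/home.png

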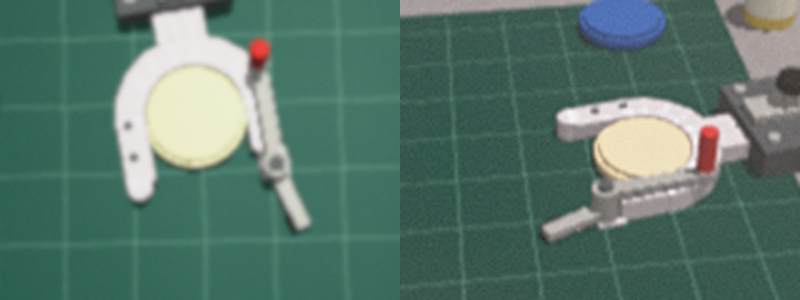

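```bash
cat > near.py <<'E'
from fit import *
from scipy.optimize import least_squares
# near edge of a disc: sub-pixel fall of the red channel below the disc, collar radius 49.25 at z .018
def near(c,u0,v0):
    P=[];r=c["frame"][...,2].astype(float)
    for x in range(u0-13,u0+14):
        col=r[v0:v0+40,x]; hi=col[:8].mean(); lo=col[26:36].mean(); th=(hi+lo)/2
        k=np.nonzero(col<th)[0][0]; y=v0+k-1+(col[k-1]-th)/(col[k-1]-col[k]); P.append(onz(c,[x,y],.018)[:2])
    P=np.array(P); q=least_squares(lambda q:np.hypot(*(P-q).T)-.04925,P.mean(0)+[.045,0]); return q.x,np.sqrt((q.fun**2).mean())*1e3
c=camera("top");p=np.load("p.npy");cs,sn=np.cos(p[2]),np.sin(p[2])
for n,u,v in(("pink",429,266),("blank",318,177)):
    B,e=near(c,u,v);d=B-p[:2];print(n,B.round(4),round(e,2),"holder mm",np.round([1e3*(cs*d[0]+sn*d[1]),1e3*(-sn*d[0]+cs*d[1])],1))
E
python3 near.py
```

```text
pink [ 0.4558 -0.242 ] 0.24 holder mm [-248.9 -209.5]
blank [0.6674 0.0049] 0.11 holder mm [-0.9  0.8]
```

Blank is home (about −1, +1 mm). Now back to the grip.

>>> carry_out:
  rows:
    - [[-4, -0.85, 0, 0, 0, 0.01, 0.4], [-4, -0.85, 0, 0, 0, 0, 0.4], [-4, -0.85, 0, 0, 0, 0, 0.4], [-4, -0.85, 0, 0, 0, 0, 0.4], [-4, -0.85, 0, 0, 0, 0, 0.4], [-4, -0.85, 0, 0, 0, 0, 0.4], [-4, -0.85, 0, 0, 0, 0, 0.4], [-2.5, -0.75, 0, 0, 0, 0, 0.4], [0, 0, 0, 0, 0, 0, 0.4]]

```text
time: 23.05
ee_pos: [0.7185, -0.0562, 0.3241]
tool_rot: [-0.076, 0.997, 0.0, -0.001]
wrist_force: [-0.3, 0.0, -0.0]
gripper_width: 0.0512
grasp_force: 0.0
```

```bash
python3 to.py .713 -.054 .226 188.6
```

```text
t 23.05 pos [ 0.7185 -0.0562  0.3241] alpha -171.25 tilt [-0.002  0.    -1.   ] w 0.0512 F [-0.3  0.  -0. ] q [-0.18  0.49  1.16  0.    1.5  -1.91]
shift cm [0.5  0.29 9.81]
turn 0.003
```

>>> carry_out:
  rows:
    - [[0.5, 0.3, 0, 0, 0, 0, 0.4], [0, 0, 2, 0, 0, 0, 0.4], [0, 0, 2, 0, 0, 0, 0.4], [0, 0, 2, 0, 0, 0, 0.4], [0, 0, 2, 0, 0, 0, 0.4], [0, 0, 1.8, 0, 0, 0, 0.4], [0, 0, 0, 0, 0, 0, 1], [0, 0, 0, 0, 0, 0, 1], [0, 0, 0, 0, 0, 0, 1]]

```text
time: 23.95
ee_pos: [0.7099, -0.0538, 0.2303]
tool_rot: [-0.076, 0.997, -0.0, 0.0]
wrist_force: [-2.9, 0.4, -0.9]
gripper_width: 0.0169
grasp_force: 29.7
```

```bash
cat > th.py <<'E'
from h import *
s=sense();d=s['ee_pos'][:2]-np.array([.6193,-.0684]);print(np.hypot(*d).round(4),(np.arctan2(d[1],d[0])+1.8326-.1589).round(4),np.round(s['wrist_force'],1),np.round(s['ft_torque'],2),s['gripper_width'],s['time'])
E
python3 th.py; python3 to.py .713 -.054 .226 188.6
```

```text
0.0918 1.8336 [-2.9  0.4 -0.9] [ 0.12  0.31 -0.02] 0.01693261046799481 23.95
t 23.95 pos [ 0.7099 -0.0538  0.2303] alpha -171.27 tilt [ 0.001 -0.    -1.   ] w 0.0169 F [-2.9  0.4 -0.9] q [-0.18  0.53  1.29 -0.    1.32 -1.91]
shift cm [-0.3  -0.07  0.43]
turn 0.002
```

>>> carry_out:
  rows:
    - [[0.07, -1.14, 0, 0, 0, 0.123, 1], [0.07, -1.14, 0, 0, 0, 0.123, 1], [0.07, -1.14, 0, 0, 0, 0.123, 1], [0.07, -1.14, 0, 0, 0, 0.123, 1], [0.07, -1.14, 0, 0, 0, 0.123, 1], [0.07, -1.14, 0, 0, 0, 0.123, 1], [0.07, -1.14, 0, 0, 0, 0.123, 1], [0.07, -1.14, 0, 0, 0, 0.123, 1], [0.07, -1.14, 0, 0, 0, 0.123, 1], [0.07, -1.14, 0, 0, 0, 0.123, 1]]

```text
time: 24.95
ee_pos: [0.6616, -0.1486, 0.2302]
tool_rot: [0.515, 0.857, 0.001, -0.001]
wrist_force: [-8.8, 21.4, 5.4]
gripper_width: 0.0173
grasp_force: 30.6
```

```bash
python3 th.py
```

```text
0.0906 0.5879 [-8.8 21.4  5.4] [3.41 1.37 0.05] 0.01730084716439954 24.95
```

Radial strain from the tight grip; loosen the fingers to a loose hook and continue.

>>> carry_out:
  rows:
    - [[0, 0, 0, 0, 0, 0, 0.72], [0, 0, 0, 0, 0, 0, 0.72], [0.06, -1.1, 0, 0, 0, 0.12, 0.72], [0.06, -1.1, 0, 0, 0, 0.12, 0.72], [0.06, -1.1, 0, 0, 0, 0.12, 0.72], [0.02, -0.6, 0, 0, 0, 0.06, 0.72], [0, 0, 0, 0, 0, 0, 0.72]]

```text
time: 25.65
ee_pos: [0.6249, -0.1609, 0.2298]
tool_rot: [0.681, 0.732, 0.0, 0.001]
wrist_force: [0.0, -0.1, 0.1]
gripper_width: 0.0242
grasp_force: 0.0
```

```bash
python3 th.py; python3 to.py .64 -.16 .23 84.1
```

```text
0.0927 0.1636 [ 0.  -0.1  0.1] [ 0.01 -0.03  0.06] 0.024237899293748606 25.65
t 25.65 pos [ 0.6249 -0.1609  0.2298] alpha 94.18 tilt [ 0.001 -0.001 -1.   ] w 0.0242 F [ 0.  -0.1  0.1] q [-0.37  0.4   1.48 -0.    1.26 -0.44]
shift cm [-0.02  1.51 -0.01]
turn 0.176
```

>>> carry_out:
  rows:
    - [[0, -0.3, 0, 0, 0, 0.03, 0.72], [0, -0.3, 0, 0, 0, 0.03, 0.72], [0, -0.3, 0, 0, 0, 0.03, 0.72], [0, -0.3, 0, 0, 0, 0.03, 0.72], [0, -0.2, 0, 0, 0, 0.02, 0.72], [0, 0, 0, 0, 0, 0, 0.72]]

```text
time: 26.25
ee_pos: [0.6108, -0.1611, 0.229]
tool_rot: [0.731, 0.683, -0.0, -0.0]
wrist_force: [-0.2, -0.7, 0.0]
gripper_width: 0.024
grasp_force: 0.0
```

>>> carry_out:
  rows:
    - [[0, -0.2, 0, 0, 0, 0.02, 0.72], [0, -0.1, 0, 0, 0, 0, 0.72], [0, 0, 0, 0, 0, 0, 0.72]]

```text
time: 26.55
ee_pos: [0.6079, -0.1609, 0.229]
tool_rot: [0.737, 0.676, -0.0, -0.0]
wrist_force: [-0.0, 0.1, -0.3]
gripper_width: 0.0239
grasp_force: 0.2
```

>>> carry_out:
  rows:
    - [[0, -0.1, 0, 0, 0, 0, 0.72], [0, -0.1, 0, 0, 0, 0, 0.72], [0, 0, 0, 0, 0, 0, 0.72]]

```text
time: 26.85
ee_pos: [0.6062, -0.1608, 0.2291]
tool_rot: [0.737, 0.676, 0.0, 0.0]
wrist_force: [7.1, -1.6, -2.6]
gripper_width: 0.0243
grasp_force: 2.7
```

```bash
python3 th.py
```

```text
0.0933 -0.0384 [ 7.1 -1.6 -2.6] [-0.22 -0.8   0.  ] 0.02432266802480368 26.85
```

>>> carry_out:
  rows:
    - [[0, -0.1, 0, 0, 0, 0, 0.72], [0, 0, 0, 0, 0, 0, 0.72], [0, 0, 0, 0, 0, 0, 0.72]]

```text
time: 27.15
ee_pos: [0.6057, -0.1607, 0.2291]
tool_rot: [0.737, 0.676, 0.001, 0.001]
wrist_force: [13.5, -2.3, -6.6]
gripper_width: 0.0241
grasp_force: 6.6
```

>>> carry_out:
  rows:
    - [[0, 0.4, 0, 0, 0, 0, 0.6], [0, 0, 0, 0, 0, 0, 0.5], [0, 0, 0, 0, 0, 0, 0.5], [0, 0, -3, 0, 0, 0, 0.5], [0, 0, -4, 0, 0, 0, 0.5], [0, 0, -4, 0, 0, 0, 0.5], [4, 0, 0, 0, 0, 0, 0.5], [0, -4, 0, 0, 0, 0, 0.5], [0, -4, 0, 0, 0, 0, 0.5], [0, -4, 0, 0, 0, 0, 0.5]]

```text
time: 28.15
ee_pos: [0.4914, -0.1101, 0.3387]
tool_rot: [0.737, 0.676, -0.0, -0.0]
wrist_force: [0.3, -0.6, 1.1]
gripper_width: 0.0426
grasp_force: 0.0
```

>>> carry_out:
  rows:
    - [[-3, -4, 0, 0, 0, 0, 0.5], [-3, -4, 0, 0, 0, 0, 0.5], [-3, -4, 0, 0, 0, 0, 0.5], [-3, -4, 0, 0, 0, 0, 0.5], [-3, -4, 0, 0, 0, 0, 0.5], [0, 0, 0, 0, 0, 0, 0.5], [0, 0, 0, 0, 0, 0, 0.5]]

```text
time: 28.85
ee_pos: [0.2799, -0.2432, 0.3393]
tool_rot: [0.738, 0.674, -0.0, 0.0]
wrist_force: [0.4, -0.5, -0.5]
gripper_width: 0.0426
grasp_force: 0.0
```

```bash
python3 th.py; python3 near.py
python3 - <<'E'
from fit import *
c=camera("top");s=camera("side");p=np.load("p.npy");f=c["frame"]
R0=(slice(185,225),slice(330,400)); img=soft(f)[R0];q=p.copy();r=[]
ts=np.arange(-.05,.36,.025)
for th in ts: q[3]=th; r.append(((render(q,c)[R0]-img)**2).sum())
print("clamp",ts[np.argmin(r)],np.round(r[:8]))
v=[cv2.resize(k["frame"][y:y+120,x:x+160],(400,300),interpolation=cv2.INTER_CUBIC) for k,(y,x) in zip((c,s),((130,260),(160,260)))]
cv2.imwrite("pics/end.png",np.hstack(v))
E
```

```text
0.3817 -0.9923 [ 0.4 -0.5 -0.5] [ 0.02 -0.03 -0.05] 0.04260162089550242 28.85
pink [ 0.4557 -0.242 ] 0.23 holder mm [-248.9 -209.5]
blank [0.6674 0.0051] 0.12 holder mm [-0.9  1. ]
clamp 0.0 [388. 375. 371. 385. 408. 426. 458. 483.]
```

View pics/end.png

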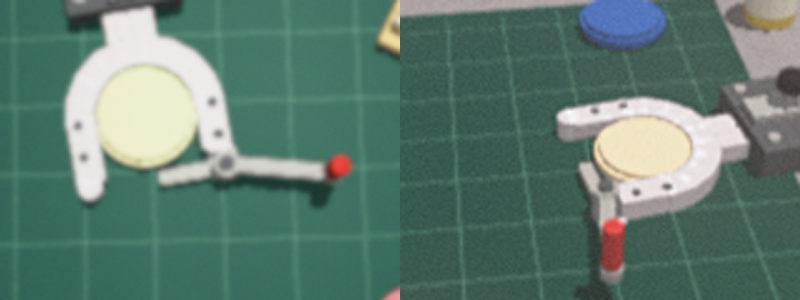

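The blank sits in the seat with the clamp shut across the mouth (angle about 0.0), and the arm is clear. Handing in.

```bash
python3 -c "
from rig import *
print(sign_off())"
```

```text
the job is handed in; nothing more can be done
None
```

The ivory blank is seated within about 1.5 mm of the holder's seat centre, as measured in the last picture. The clamp is shut on its stop (angle read as about 0), the arm is clear of everything, and the job was handed in at about 29 s; no verdict came back.

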